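Hold a sample tube on the touch mixer

ROBOT

A 7-joint arm with a two-finger parallel gripper is mounted at the origin on a cart in front of the work surface, level with it; the furniture and walls round the work are solid. World frame = base frame: x ahead of the robot, y to its left, z up, the work surface at z = 0. Lengths are in m, angles in degrees, forces in N, time in s.
With the tool pointing down it reaches from about 0.35 to 0.9 m from the base axis. Payload 8.1 kg.
Tool frame: the origin (TCP) lies midway between the tips of the shut fingers; the grasp point (between the pads) lies 19 mm behind it; z points along the fingers, y is the line along which they close (so a half turn about z gives the same grasp; the last joint's range is limited). The gripper opens to 85 mm and grips with 20 to 120 N. Pads are 22 mm wide; open, the fingers measure 114 mm over their backs; the gripper's body (76 mm by 85 mm) begins 54 mm behind the grasp point. The pads swing forward as they close: fully open they stand 13 mm farther back than shut.
Start: joints at [-73.717, 24.895, 1.432, 90.138, -0.665, 64.973, -4.303], TCP at [0.236, 0.579, 0.231] pointing down, gripper open.
Joint ranges: [-149.89, 149.89], [-25.12, 119.58], [-72.63, 75.52], [4.76, 147.25], [-75.54, 255.54], [6.69, 114.76], [-157.13, 157.13]. Speed limits (degrees/s): [127.2, 127.2, 172.46, 172.46, 180, 180, 180].

INTERFACE

Orientations are given as [roll, pitch, yaw] about the fixed x, y, z axes, in that order (R = Rz(yaw) Ry(pitch) Rx(roll)).
In Python, from rig import env gives the robot as it stands.
- The arm moves only by the shell command python3 -m pendant 'ROWS'. ROWS is JSON, a list that holds one entry, the list of rows, each a list of 7 numbers: the turn, a rotation vector about the tool's x, y, z in degrees, then the shift along the tool's x, y, z in cm, then the opening, from 0 (shut) to 1 (fully open). In form: [[[ax, ay, az, dx, dy, dz, grip], ...]]. A call has 1 to 20 rows; each row shifts and turns the commanded pose from where the row before left it, along the tool's axes as they then stand; what a row does not reach is not made up. A row lasts 1/12 s, in which the tool goes at most 41.7 mm and 7.16 degrees, less where a joint would pass 70% of its speed; a pose out of reach is approached as far as the arm can. A call with a gripper value outside its range is refused whole. The fingers move at their own pace and stop on an object; the grip force is fixed at half the most. Time passes only in rows, so rows that do not move let the fingers close. It gives the time, the measured TCP pose, the force, the opening and the grip force at its end, in the units of the state.
- env.get_state(): the state, without advancing time (a new reading comes with each control period).
- env.grab_frame(name): name is "scene" or "top"; returns a dict with "image" (384x512x3 uint8, blue, green, red), "vfov" (degrees; the focal length in pixels is half the picture's height over the tangent of half this angle, whatever the lens; pixels are square), "cx", "cy" (the principal point, pixels), "D" ([k1, k2, p1, p2, k3] as OpenCV has them; the pictures are not rectified), "world_to_cam" (4x4, takes a point from world to camera coordinates). Camera axes: x right, y down, z forward; pixel columns grow to the right and rows downward; lengths in m; the calibration is good to about 2 mm. A picture is of the moment at which its call begins. There is no depth.
- env.job_done(): hands the job in; it is judged then, once.
The state is a dict: "t": time; "joint_pos": joint angles; "joint_velocities": joint speeds; "effort": joint torques, N m; "position": TCP position; "orientation": TCP orientation; "contact_force": force on the tool from outside, world axes, zero at the start; "wrist_torque": the same for the moment, N m; "width": finger opening in m; "gripper_force": force on a finger pad.
Only numpy, scipy, OpenCV 4.12 (cv2) and the standard library are available. Lean on these libraries where they do the work, as an engineer would, in place of code of your own. Each camera call takes 0.05 s, during which the arm holds its last target. There are 200 camera calls.

TASK

Swing the mixer's clear splash guard wide open by its black knob, take the purple-capped tube out of the rack and stand it upright in the mixer's black rubber cup. Push the sprung cup down with the tube by about 8 mm, half of its travel, and finish while still gripping the tube and holding the cup down at that depth, with the guard open. Leave the blue-capped tubes in the rack, and leave the timer, the petri dish and the marker where they are.

Things in the scene. Friction and masses are not known exactly. Their poses are not given: they have to be found in the camera images.
- guard (a joint): angle of the clear splash guard, rad: 0 closed, stop at 1.75; starts at 0 to 0.25. Roof, front and left wall turn as one about an upright hinge at the mixer's back left corner; it opens clockwise seen from above, its front swinging out to the left. Stiff hinge (0.06 N m, no spring), stays where it is left. Closed, its roof (124 x 124 mm, top 119 mm above the bench) covers the cup.
- guard_hinge (a point): point on the guard's upright hinge axis, 119 mm above the bench (the height of the roof's top). Axes turn with the guard.
- knob_grip (a point): grip point of the guard's knob: an upright round black knob, 16 mm in diameter, standing 43 mm up from the guard's roof near the front right corner; the point is on its axis, 25 mm above the roof's top, 18 mm below the knob's top, 147 mm from the hinge axis.
- mixer_cup (a joint): how far the mixer's black rubber cup is pressed down, in m: 0 at rest, end of travel 0.016. The cup is sprung: about 2.5 N to start moving, 600 N/m more, thus about 7.5 N at 8 mm and 12 N at the end of travel.
- cup_seat (a point): centre of the flat floor of the cup, on its axis, 88 mm above the bench at rest; it sinks with the cup. The round recess is 42 to 44 mm wide and 10 mm deep; its rim (54 mm outside) is 98 mm above the bench at rest. z up, x to the mixer's back, y to its left. The mixer is fixed, white, about 134 x 134 mm on plan, with the cup near its middle.
- purple_tube_centre (a point): centre (half-way up) of the loose tube with the purple screw cap: 112 mm tall, body 29 mm in diameter, flat foot, cap 35 mm in diameter over the top 15 mm, about 70 g; z is its axis toward the cap. It stands in the rack's front row, foot 4 mm and top 116 mm above the bench; lift it straight up. The next tubes of that row are 77 mm away (42 mm between caps): open the fingers only part way there.
- blue_tube_1_centre (a point): centre of a blue-capped tube of the same size, loose in the front row of the rack; stays there.
- blue_tube_2_centre (a point): centre of the other loose blue-capped tube in the front row; stays there.
- tube_rack: fixed blue grid rack, 125 x 253 mm, grid 75 mm high, cells of 35 mm; origin at the middle of its underside, x to its back, y along the rows. A panel 154 mm high stands along its back edge, 99 mm behind the front row. The purple and two blue tubes stand in the front row, in any order; two blue-capped tubes in the back row are fixed.
- timer: white countdown timer 60 mm tall near the front edge of the bench; bystander. Origin at its foot.
- petri: petri dish 60 mm wide near the front edge; bystander. Origin at its underside.
- marker: black marker 120 mm long lying near the front edge; bystander.
Things that resemble listed ones, but are neither listed nor needed, are in the scene too. What is shaped like the part that bears purple_tube_centre but green or red is not meant.

How it is judged (in metres and radians):
On the way, in this order (a step that is already met when the one before it is completed fails the run):
1. the fingers are on the knob with the guard at least half open (0.6 rad) (contact force between guard_c0 and the fingers above 0.3 N and value of joint guard above 0.6 rad), for 0.1 s.
2. the guard is wide open (more than 1.3 rad) (value of joint guard above 1.3 rad), for 0.1 s.
3. the purple-capped tube is gripped and lifted clear of the rack (contact force between purple_tube and the fingers above 1.5 N and height (world z) of purple_tube_centre above 0.14 m), for 0.2 s.
At the end, for the whole second after the job is handed in: the purple-capped tube stands in the cup (axis within 11 mm, foot on the cup's floor, tilt under 8 degrees), still gripped by the fingers, and through it alone the cup is held 4.5 to 11.5 mm down, steady; the guard is open by more than 1.2 rad (value of joint mixer_cup between 0.0045 and 0.0115 m and horizontal distance between purple_tube_centre and cup_seat below 0.011 m and z of purple_tube_centre in the frame of cup_seat between 0.05 and 0.061 m and angle between purple_tube_centre's own z axis and vertical below 0.14 rad and contact force between purple_tube and the fingers above 1.5 N and contact force between purple_tube and mixer_cup above 3 N and contact force between mixer_cup and the arm below 0.5 N and contact force between mixer_cup and the fingers below 0.5 N and linear speed of purple_tube below 0.02 m/s and value of joint guard above 1.2 rad); the arm keeps its last pose, push and grip.
It fails at once if a blue-capped tube was lifted or displaced by more than 20 mm (distance of any of blue_tube_1_centre, blue_tube_2_centre from where it was at the start of the episode above 0.02 m).
It fails at once if the timer, petri dish or marker was displaced by more than 20 mm (distance of any of timer, petri, marker from where it was at the start of the episode above 0.02 m).
It also fails if it takes over 54 s, if anything falls off the work surface, if the arm or the gripper's body presses on something with over 40 N, if the wrist force passes 120 N, or if a joint passes its speed limit or range.

## Working session

There is one attempt and no reset: what is moved stays moved. The work goes in short steps, Python scripts to look and compute and a shell command to move; the robot and the scene stay as the last step left them, time stands still between calls to the robot, and variables do not carry over. Pictures are saved under pics/ and viewed, at most 10 in all, crops included, and the job is handed in when it is done.

```bash
ls; mkdir -p pics; python3 - <<'E'
from rig import env
import cv2, json
for n in("scene","top"):
    f=env.grab_frame(n); cv2.imwrite(f"pics/{n}0.png",f["image"])
    print(n,f["vfov"],f["cx"],f["cy"],f["D"],f["world_to_cam"].tolist() if hasattr(f["world_to_cam"],'tolist') else f["world_to_cam"])
s=env.get_state();print(s)
E
```

```text
pics
scene 52.54493791394487 260.33305541290514 188.16195584381256 [-0.07123854  0.          0.          0.          0.        ] [[0.8225569914998042, -0.5684407195145668, 0.016587469142483352, -0.4465235367569553], [-0.23009618186204264, -0.35934932280356335, -0.9043914038142614, 0.15314514296574927], [0.5200535961103443, 0.7400967589433035, -0.42638133703800507, 0.8001642419085938], [0.0, 0.0, 0.0, 1.0]]
top 51.9643306177057 252.46876277891698 191.7007487574137 [-0.11543552  0.          0.          0.          0.        ] [[-0.018597859439540426, -0.9995498599359759, -0.023541391765098042, -0.10649002805037512], [-0.9883667218424552, 0.021934347216831053, -0.15049952679849085, 0.49709853879947286], [0.1509481459928053, 0.020468559161363233, -0.9883297502894426, 1.0080565447384773], [0.0, 0.0, 0.0, 1.0]]
{'t': 0.1, 'joint_pos': array([-73.71598124,  24.93250182,   1.43029891,  90.18285568,
        -0.66488872,  64.9734906 ,  -4.30386579]), 'joint_velocities': array([-0.01927605,  0.02793901, -0.04094042, -0.09743721, -0.01934994,
        0.02676086, -0.05670189]), 'effort': array([ 3.36133744e-03, -6.71756816e+01,  1.02825232e+00, -3.16896594e+01,
        1.58185110e-02,  7.29642969e-03, -5.68822838e-05]), 'position': array([0.23564568, 0.57839455, 0.23061084]), 'orientation': array([-1.79919752e+02,  6.86773748e-03,  1.57832940e+02]), 'contact_force': array([-0.41330702, -0.38444203, -0.82966658]), 'wrist_torque': array([ 0.00247649,  0.03229411, -0.025351  ]), 'gripper_force': 0.0, 'width': 0.085320926756643}
```

View pics/scene0.png

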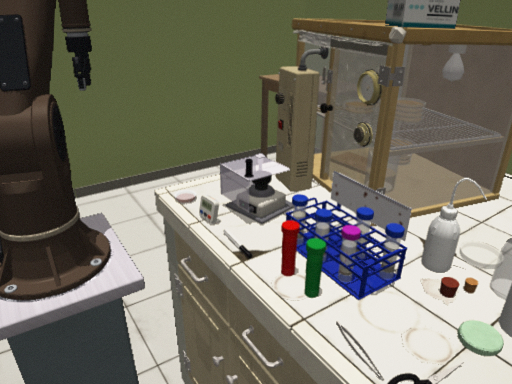

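View pics/top0.png

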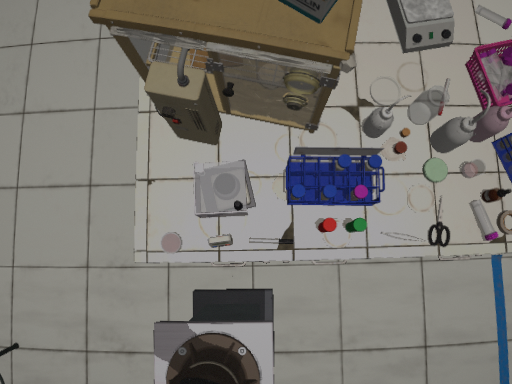

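```bash
cat > h.py <<'E'
from rig import env
import cv2, numpy as np
def cam(f):
    h=f["image"].shape[0]; fo=h/2/np.tan(np.radians(f["vfov"]/2))
    return np.array([[fo,0,f["cx"]],[0,fo,f["cy"]],[0,0,1]]),np.array(f["D"],float),np.array(f["world_to_cam"])
def ray(f,uv):
    K,D,T=cam(f); p=cv2.undistortPoints(np.array([[uv]],float),K,D)[0,0]
    R=T[:3,:3]; return -R.T@T[:3,3], R.T@np.array([p[0],p[1],1])
def atz(f,uv,z):
    o,d=ray(f,uv); return o+d*(z-o[2])/d[2]
def proj(f,P):
    K,D,T=cam(f); return cv2.projectPoints(np.array(P,float).reshape(-1,3),cv2.Rodrigues(T[:3,:3])[0],T[:3,3],K,D)[0][:,0]
def tri(fa,a,fb,b):
    A=[];y=[]
    for f,uv in((fa,a),(fb,b)):
        o,d=ray(f,uv); d/=np.linalg.norm(d); M=np.eye(3)-np.outer(d,d); A.append(M); y.append(M@o)
    r=np.linalg.lstsq(np.vstack(A),np.hstack(y),rcond=None); return r[0],r[1]**.5
E
python3 - <<'E'
from h import *
f=env.grab_frame("top");s=env.grab_frame("scene")
a=cv2.resize(f["image"][140:240,180:400],None,fx=3.6,fy=3.6,interpolation=cv2.INTER_CUBIC)
b=cv2.resize(s["image"][140:300,200:420],None,fx=3.6,fy=3.6,interpolation=cv2.INTER_CUBIC)[:576]
cv2.imwrite("pics/a1.png",a);cv2.imwrite("pics/b1.png",b)
for n,uv,z in(("purple",(361,191.5),.116),("b1",(299,191),.116),("b2",(329.5,191),.116),("back1",(344,162),.116),("knob",(238,205),.162),("cup",(227,185),.1)): print(n,atz(f,uv,z))
print(tri(f,(361,191.5),s,(351,231)), tri(f,(238,205),s,(249,160)))
E
```

```text
purple [ 0.47725251 -0.38443953  0.116     ]
b1 [ 0.4818699  -0.23202035  0.116     ]
b2 [ 0.48021297 -0.30675939  0.116     ]
back1 [ 0.55207737 -0.3465089   0.116     ]
knob [ 0.44518796 -0.08506654  0.162     ]
cup [ 0.50345477 -0.05458028  0.1       ]
(array([ 0.47777644, -0.38525305,  0.11330945]), array([0.0002367])) (array([ 0.44651988, -0.08584701,  0.16179715]), array([0.00215691]))
```

View pics/a1.png

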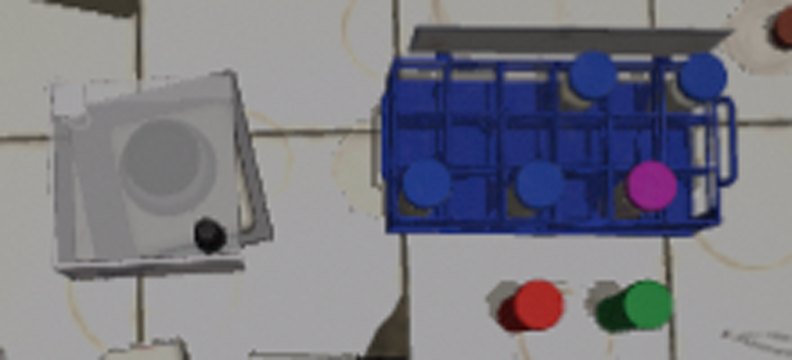

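View pics/b1.png

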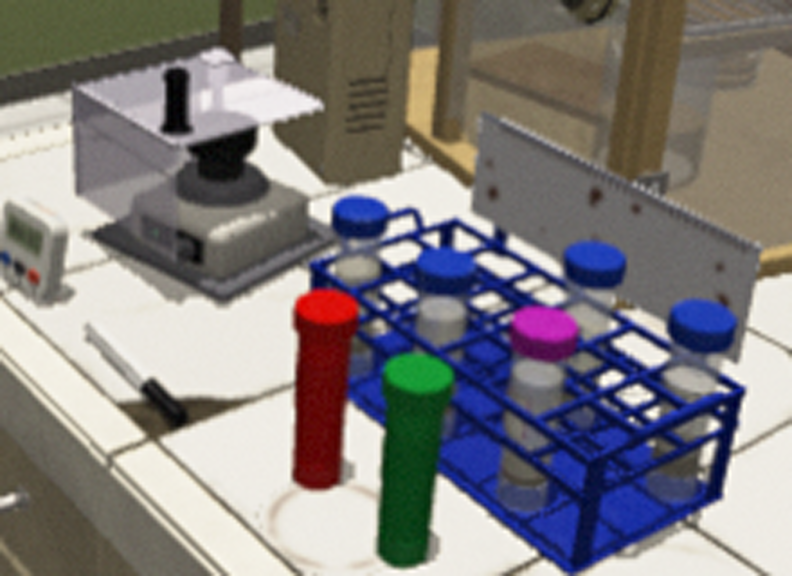

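```bash
cat >> h.py <<'E'
from scipy.spatial.transform import Rotation as Ro
def rel(target):
    "tool-frame shift (cm) from measured TCP to a world point"
    s=env.get_state(); R=Ro.from_euler('xyz',s["orientation"],degrees=True)
    return R.inv().apply(np.array(target)-s["position"])*100, s
E
python3 - <<'E'
from h import *
f=env.grab_frame("top")
for z in(.119,.14): print("hinge",atz(f,(198.9,167.2),z))
for c in((55,270),(245,265),(232,72)): print(atz(f,(180+c[0]/3.6,140+c[1]/3.6),.119))
K=atz(f,(238.1,205.5),.162);print("knob",K)
print("base",[atz(f,(180+c[0]/3.6,140+c[1]/3.6),.0) for c in((272,237),(232,72))])
print("cup",atz(f,(180+168/3.6,140+167/3.6),.098))
print(rel([K[0],K[1],.231])[0])
E
```

```text
hinge [0.54651787 0.01322401 0.119     ]
hinge [0.54188824 0.00988021 0.14      ]
[0.42797801 0.02186114 0.119     ]
[ 0.42881894 -0.10663528  0.119     ]
[ 0.561906   -0.09994851  0.119     ]
knob [ 0.44401611 -0.08528311  0.162     ]
base [array([ 0.46117984, -0.12354776,  0.        ]), array([ 0.59006893, -0.09518267,  0.        ])]
cup [ 0.50029116 -0.05354118  0.098     ]
[-4.43390080e+01 -5.36213396e+01  3.68898743e-02]
```

```bash
python3 -m pendant '[[[0,0,0,-2.46,-2.98,0,1],[0,0,0,-2.46,-2.98,0,1],[0,0,0,-2.46,-2.98,0,1],[0,0,0,-2.46,-2.98,0,1],[0,0,0,-2.46,-2.98,0,1],[0,0,0,-2.46,-2.98,0,1],[0,0,0,-2.46,-2.98,0,1],[0,0,0,-2.46,-2.98,0,1],[0,0,0,-2.46,-2.98,0,1],[0,0,0,-2.46,-2.98,0,1],[0,0,0,-2.46,-2.98,0,1],[0,0,0,-2.46,-2.98,0,1],[0,0,0,-2.46,-2.98,0,1],[0,0,0,-2.46,-2.98,0,1],[0,0,0,-2.46,-2.98,0,1],[0,0,0,-2.46,-2.98,0,1],[0,0,0,-2.46,-2.98,0,1],[0,0,0,-2.46,-2.98,0,1]]]'
python3 -m pendant '[[[0,0,5.7,0,0,0,1],[0,0,5.7,0,0,0,1],[0,0,5.7,0,0,0,1],[0,0,5.7,0,0,0,1],[0,0,0,0,0,0,1],[0,0,0,0,0,0,1]]]'
python3 - <<'E'
from h import *
print(rel([.444,-.0853,.127]))
E
```

```text
t: 1.75
position: [0.4437, -0.0869, 0.2316]
orientation: [180.0, 0.0, 157.8]
contact_force: [1.3, 0.5, -0.3]
width: 0.0855
gripper_force: 0.0
t: 2.25
position: [0.4434, -0.0849, 0.2313]
orientation: [180.0, -0.0, 135.2]
contact_force: [-0.3, 0.5, 0.3]
width: 0.0852
gripper_force: 0.0
(array([-0.06937501,  0.01271869, 10.43142876]), {'t': 2.25, 'joint_pos': array([-24.3101015 ,   8.54232933,  32.70562075, 115.08125275,
        -5.44485115,  57.83393267,  56.22802602]), 'joint_velocities': array([ 0.18104632, -0.09736155, -0.30619341, -0.15263959,  0.0275261 ,
        0.01023422,  1.52557799]), 'effort': array([-1.72462093e-02, -3.57492006e+01,  2.91377932e+00, -2.94317418e+01,
        6.98957389e-03,  1.06730047e-03, -7.61320945e-01]), 'position': array([ 0.44342039, -0.08490865,  0.23131433]), 'orientation': array([ 1.79998171e+02, -3.66496147e-03,  1.35217315e+02]), 'contact_force': array([-0.34887405,  0.54736744,  0.27779488]), 'wrist_torque': array([0.01746851, 0.00611953, 0.0221203 ]), 'gripper_force': 0.0, 'width': 0.08520934521401859})
```

```bash
python3 -m pendant '[[[0,0,0,0,0,2.05,1],[0,0,0,0,0,2.05,1],[0,0,0,0,0,2.05,1],[0,0,0,0,0,2.05,1],[0,0,0,0,0,2.05,1],[0,0,0,0,0,0,1],[0,0,0,0,0,0,0.6],[0,0,0,0,0,0,0.3],[0,0,0,0,0,0,0.1],[0,0,0,0,0,0,0],[0,0,0,0,0,0,0],[0,0,0,0,0,0,0],[0,0,0,0,0,0,0],[0,0,0,0,0,0,0],[0,0,0,0,0,0,0]]]'
```

```text
t: 3.5
position: [0.448, -0.0822, 0.1303]
orientation: [179.6, 0.2, 135.2]
contact_force: [12.4, 11.7, -2.4]
width: 0.0138
gripper_force: 58.4
```

```bash
python3 - <<'E'
from h import *
f=env.grab_frame("top");s=env.grab_frame("scene")
a=cv2.resize(f["image"][150:240,180:270],(500,500),interpolation=cv2.INTER_CUBIC)
b=cv2.resize(s["image"][110:230,200:320],(500,500),interpolation=cv2.INTER_CUBIC)[:,:]
cv2.imwrite("pics/c2.png",cv2.resize(np.hstack([a,b]),(800,400)))
st=env.get_state();print(st["position"],st["orientation"],st["contact_force"],st["wrist_torque"])
E
```

```text
[ 0.44803727 -0.0822131   0.13029019] [179.59421797   0.2342153  135.2371657 ] [11.89623811 12.75869592 -2.02055355] [ 2.23088885 -2.18725598 -0.0800582 ]
```

View pics/c2.png

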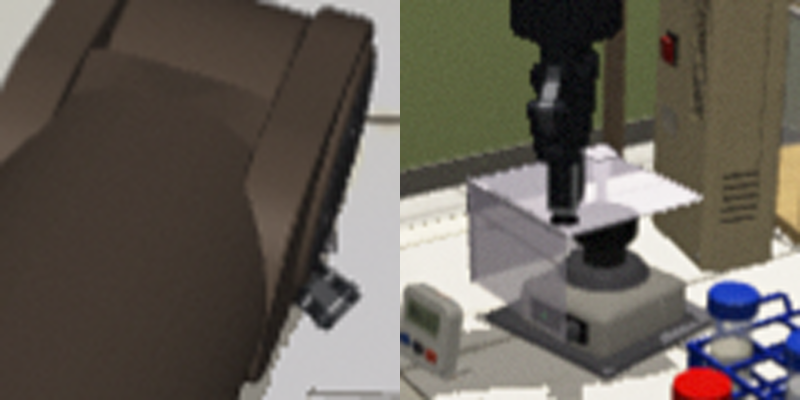

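```bash
python3 - <<'E'
from h import *
f=env.grab_frame("top");s=env.grab_frame("scene")
print([ray(g,(200,200))[0] for g in(f,s)])
print(atz(s,(248.9,160),.162),atz(s,(249.2,175.5),.119),atz(s,(249.2,177),.119))
for p in([.444,-.0853],[.438,-.0913],[.4465,-.086]): print(proj(f,[[*p,.162],[*p,.119]]).ravel(),proj(s,[[*p,.162],[*p,.119]]).ravel())
a=cv2.imread("pics/top0.png")[196:216,228:250].min(2); print(a[3:18])
a=cv2.imread("pics/scene0.png")[155:182,242:257].max(2); print(a)
E
```

```text
[array([ 0.3371709 , -0.13797909,  1.06859844]), array([-0.01359912, -0.79098852,  0.48708495])]
[ 0.44748404 -0.08672835  0.162     ] [ 0.45320763 -0.07959667  0.119     ] [ 0.44833082 -0.08706029  0.119     ]
[238.10736568 205.50675003 239.1634517  207.55936456] [247.29987537 160.10153042 247.25396984 177.14299233]
[240.72884122 208.0258548  241.66942324 209.96827627] [246.52392744 161.40551597 246.49334179 178.56340445]
[238.39428261 204.42976267 239.43719897 206.52959023] [248.37170418 159.98577027 248.30473527 177.01512349]
[[122 127 131 138 139 141 141 141 142 141 141 142 141 142 141 142 141 139
   95 155 137 114]
 [139 139 139 142 141 143 140 139  96  96 118 142 141 141 142 141 141 139
   98 153 142 117]
 [141 141 142 141 142 141 116  72  41  46  59  81 115 140 141 142 141 139
   94 142 135 117]
 [142 141 140 141 140 140  68  27  35  39  39  33  59 117 140 138 139 137
   96 127 122 100]
 [141 142 142 141 140 140  30  41  39  41  43  38  18  58  95 137 137 134
  102  96  87  65]
 [141 142 141 141 140 138  21  40  42  42  42  39  20  21  78 132 129 126
   92  67  61  73]
 [141 1
[... 1832 characters left out ...]
2 226]
 [203 202 197 144  30  10  11  11  12  45 124 188 188 187 195]
 [201 200 194 136  34   8   8  14   5  41 115 182 183 181 178]
 [200 197 193 124  27   4   9   6   8  42 114 179 179 175 177]
 [203 200 173  86  13   2   8   8   0  30  92 161 178 179 180]
 [211 198 125  35   8  10  17  16  14   8  42 109 177 180 180]
 [194 195 137  61  36  22  31  37  28  36  64 115 175 181 179]
 [119 160 174 139 126 100  96  96  98 115 136 156 180 183 180]
 [107 113 124 167 192 186 175 164 174 184 178 174 166 162 153]
 [121 118 112 114 139 186 189 169 187 172 153 138 108  82  69]
 [125 120 124 117 108 111 129 122 155 131  82  60  36  29  19]
 [123 120 121 125 116 105 117 113 139 128  57  13   8   8  12]]
```

```bash
python3 -m pendant '[[[0,0,0,0,0.4,0,0],[0,0,0,0,0,0,0],[0,0,5,1.28,0.06,0,0],[0,0,5,1.28,0.06,0,0],[0,0,5,1.28,0.06,0,0],[0,0,5,1.28,0.06,0,0],[0,0,0,0,0,0,0],[0,0,0,0,0,0,0]]]'
python3 - <<'E'
from h import *
_,s=rel([0,0,0]);R=Ro.from_euler('xyz',s["orientation"],degrees=True);print("tool F",R.inv().apply(s["contact_force"]))
a=np.array([.448,-.0822]);b=s["position"][:2];print(b-a,np.hypot(*(b-a)))
E
```

```text
t: 4.37
position: [0.4181, -0.0397, 0.1302]
orientation: [179.8, 0.0, 115.1]
contact_force: [-2.1, -0.5, 15.2]
width: 0.0139
gripper_force: 61.3
tool F [  0.4388729   -2.11588298 -15.2443776 ]
[-0.0298539  0.0424615] 0.05190601634219721
```

```bash
python3 -m pendant '[[[0,0,0,0,0,-0.1,0],[0,0,5,1.28,0.06,0,0],[0,0,5,1.28,0.06,0,0],[0,0,5,1.28,0.06,0,0],[0,0,5,1.28,0.06,0,0],[0,0,0,0,0,0,0],[0,0,0,0,0,0,0]]]'
python3 -m pendant '[[[0,0,5,1.28,0.06,0,0],[0,0,5,1.28,0.06,0,0],[0,0,5,1.28,0.06,0,0],[0,0,5,1.28,0.06,0,0],[0,0,0,0,0,0,0],[0,0,0,0,0,0,0]]]'
python3 -m pendant '[[[0,0,5,1.28,0.06,0,0],[0,0,5,1.28,0.06,0,0],[0,0,5,1.28,0.06,0,0],[0,0,0,0,0,0,0],[0,0,0,0,0,0,0],[0,0,0,0,0,0,0]]]'
```

```text
t: 4.95
position: [0.4048, 0.0097, 0.1303]
orientation: [179.9, -0.0, 95.2]
contact_force: [1.4, 0.7, 3.1]
width: 0.0145
gripper_force: 62.3
t: 5.45
position: [0.409, 0.0603, 0.1302]
orientation: [180.0, -0.0, 75.1]
contact_force: [-1.7, 0.4, 8.8]
width: 0.0144
gripper_force: 63.0
t: 5.95
position: [0.4235, 0.0956, 0.1302]
orientation: [-179.9, -0.0, 60.1]
contact_force: [-3.4, 2.3, 9.5]
width: 0.0142
gripper_force: 63.1
```

```bash
python3 -m pendant '[[[0,0,0,0,0,0,0.4],[0,0,0,0,0,0,0.8],[0,0,0,0,0,0,0.8],[0,0,0,0,0,0,0.8],[0,0,0,0,0,-2.5,0.8],[0,0,0,0,0,-3,0.8],[0,0,0,0,0,-3,0.8],[0,0,0,0,0,-3,0.65]]]'
python3 - <<'E'
from h import *
P=np.array([[.448,-.0822],[.4181,-.0397],[.4048,.0097],[.409,.0603],[.4235,.0956]])
from scipy.optimize import least_squares
r=least_squares(lambda c:np.hypot(*(P-c[:2]).T)-c[2],[.55,.02,.147]).x
print("hinge",r,"swing",np.degrees(np.ptp(np.unwrap(np.arctan2(*(P-r[:2]).T[::-1])))))
f=env.grab_frame("top");s=env.grab_frame("scene")
cs=[]
for n,win in(("top",(345,180,375,205)),("scene",(335,220,368,245))):
    g=cv2.imread(f"pics/{n}0.png").astype(int); x0,y0,x1,y1=win
    m=((g[...,0]>g[...,1]+50)&(g[...,2]>g[...,1]+50)&(g[...,2]>100)); m[:y0]=0;m[y1:]=0;m[:,:x0]=0;m[:,x1:]=0
    v,u=np.nonzero(m);cs.append((u.mean(),v.mean()));print(n,cs[-1],m.sum(),u.min(),u.max(),v.min(),v.max())
for z in(.116,.1085):print(atz(f,cs[0],z))
print(tri(f,cs[0],s,cs[1])); print(rel([.4778,-.3853,.24]))
a=np.hstack([cv2.resize(f["image"][130:250,140:290],(500,400)),cv2.resize(s["image"][110:230,180:330],(500,400))])
cv2.imwrite("pics/d.png",cv2.resize(a,(800,320)))
E
```

```text
t: 6.62
position: [0.4232, 0.0944, 0.2459]
orientation: [180.0, 0.1, 60.0]
contact_force: [0.6, 0.7, 0.2]
width: 0.0576
gripper_force: 0.0
hinge [0.55174397 0.02273014 0.14753816] swing 74.93147645922112
top (np.float64(360.82608695652175), np.float64(191.02173913043478)) 138 355 367 185 197
scene (np.float64(350.85897435897436), np.float64(229.69230769230768)) 156 342 360 225 235
[ 0.4784475  -0.38407947  0.116     ]
[ 0.4795598  -0.38601707  0.1085    ]
(array([ 0.47849134, -0.38419404,  0.11539303]), array([8.51625198e-05]))
(array([-39.04495761,  28.51992037,   0.69757591]), {'t': 6.7167, 'joint_pos': array([-66.93266671,   5.98590344,  53.22382985, 116.5139888 ,
        -5.70176938,  59.65966556, -40.98252227]), 'joint_velocities': array([ 1.26688177,  3.2212932 , -1.41188538,  4.60792928, -3.65188658,
       -4.52311889,  3.97861616]), 'effort': array([ -0.70727108, -25.99608064,   2.84397908, -30.74942708,
         0.85835075,   1.40292384,  -1.09308299]), 'position': array([0.42582713, 0.09539286, 0.24844447]), 'orientation': array([179.83076861,  -0.33915835,  60.02021046]), 'contact_force': array([ 0.01330579,  0.51686541, -0.44736836]), 'wrist_torque': array([ 0.06358394, -0.03122625, -0.00369416]), 'gripper_force': 0.0, 'width': 0.05558874519670966})
```

View pics/d.png

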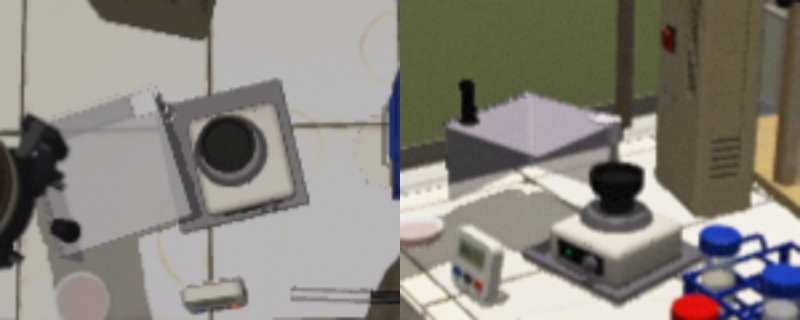

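```bash
python3 -m pendant '[[[0,0,0,-3,2.19,0,0.65],[0,0,0,-3,2.19,0,0.65],[0,0,0,-3,2.19,0,0.65],[0,0,0,-3,2.19,0,0.65],[0,0,0,-3,2.19,0,0.65],[0,0,0,-3,2.19,0,0.65],[0,0,0,-3,2.19,0,0.65],[0,0,0,-3,2.19,0,0.65],[0,0,0,-3,2.19,0,0.65],[0,0,0,-3,2.19,0,0.65],[0,0,0,-3,2.19,0,0.65],[0,0,0,-3,2.19,0,0.65],[0,0,0,-3,2.19,0,0.65],[0,0,0,0,0,0,0.65]]]'
python3 -m pendant '[[[0,0,6.17,0,0,0,0.65],[0,0,6.17,0,0,0,0.65],[0,0,6.17,0,0,0,0.65],[0,0,6.17,0,0,0,0.65],[0,0,6.17,0,0,0,0.65],[0,0,6.17,0,0,0,0.65],[0,0,6.17,0,0,0,0.65],[0,0,6.17,0,0,0,0.65],[0,0,6.17,0,0,0,0.65],[0,0,6.17,0,0,0,0.65],[0,0,0,0,0,0,0.65],[0,0,0,0,0,0,0.65]]]'
python3 - <<'E'
from h import *
d,s=rel([.4785,-.3843,.0895]);print(d,s["joint_pos"],s["orientation"],s["width"])
f=env.grab_frame("top");sc=env.grab_frame("scene")
cv2.imwrite("pics/e.png",cv2.resize(sc["image"][150:300,270:420],(500,500),interpolation=cv2.INTER_CUBIC))
E
```

```text
t: 7.88
position: [0.4723, -0.393, 0.2442]
orientation: [180.0, 0.3, 59.6]
contact_force: [-1.8, -0.0, -0.2]
width: 0.0551
gripper_force: 0.0
t: 8.88
position: [0.475, -0.3848, 0.244]
orientation: [-180.0, 0.1, -1.5]
contact_force: [-0.1, -0.3, -0.1]
width: 0.0551
gripper_force: 0.0
[ 0.36900149 -0.05921497 15.45200481] [ -7.37457309  37.3640299   69.91650888  94.39129287 -36.20857076
  74.44732188 -22.43287883] [-1.79997809e+02  7.49106976e-02 -1.49080364e+00] 0.05511098412529382
```

View pics/e.png

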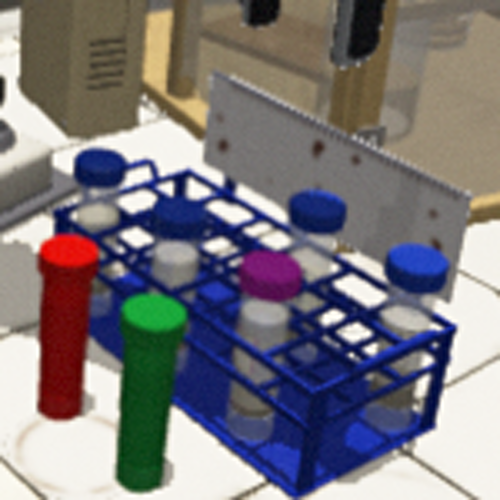

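```bash
python3 -m pendant '[[[0,0,0,0.37,-0.06,0,0.65],[0,0,0,0,0,2.5,0.65],[0,0,0,0,0,2.5,0.65],[0,0,0,0,0,2.5,0.65],[0,0,0,0,0,2.5,0.65],[0,0,0,0,0,2,0.65],[0,0,0,0,0,0,0.65],[0,0,0,0,0,0,0.65]]]'
python3 - <<'E'
from h import *
d,s=rel([.4785,-.3843,.0895]);print(d,s["joint_pos"],s["orientation"],s["contact_force"])
E
```

```text
t: 9.65
position: [0.4788, -0.3841, 0.1245]
orientation: [-179.9, 0.1, -1.6]
contact_force: [-0.4, -0.3, 1.2]
width: 0.0557
gripper_force: 0.0
[-0.0290639   0.02610989  3.50157751] [ -4.05765552  43.82838836  63.12885616 101.83137771 -43.84551375
  63.05166591 -17.1690977 ] [-1.79948114e+02  6.67819374e-02 -1.61640120e+00] [-0.35857599 -0.26936382  1.21278276]
```

```bash
python3 -m pendant '[[[0,0,0,0,0,1.75,0.65],[0,0,0,0,0,1.75,0.65],[0,0,0,0,0,0,0.65],[0,0,0,0,0,0,0.5],[0,0,0,0,0,0,0.35],[0,0,0,0,0,0,0.2],[0,0,0,0,0,0,0],[0,0,0,0,0,0,0],[0,0,0,0,0,0,0],[0,0,0,0,0,0,0]]]'
```

```text
t: 10.48
position: [0.4798, -0.3852, 0.0918]
orientation: [179.9, -0.1, -1.7]
contact_force: [-1.2, 2.1, 7.4]
width: 0.0332
gripper_force: 59.1
```

```bash
python3 -m pendant '[[[0,0,0,0,0,-1,0],[0,0,0,0,0,-1.5,0],[0,0,0,0,0,-1.5,0],[0,0,0,0,0,-1.5,0],[0,0,0,0,0,-1.5,0],[0,0,0,0,0,-1.5,0],[0,0,0,0,0,-1.5,0],[0,0,0,0,0,-1.5,0],[0,0,0,0,0,-1.5,0],[0,0,0,0,0,-1.5,0],[0,0,0,0,0,-1.5,0],[0,0,0,0,0,0,0],[0,0,0,0,0,0,0],[0,0,0,0,0,0,0]]]'
python3 - <<'E'
from h import *
s=env.get_state();print(s["joint_pos"],s["width"],s["gripper_force"])
f=env.grab_frame("top");sc=env.grab_frame("scene")
g=f["image"].astype(int).max(2)[165:215,205:250]
m=(g<55).astype(np.uint8);n,l,st,c=cv2.connectedComponentsWithStats(m)
for i in range(1,n):
    if st[i,4]>60: print(st[i]+[205,165,0,0,0],c[i]+[205,165],atz(f,c[i]+[205,165],.098))
a=cv2.resize(f["image"][165:215,205:255],(400,400),interpolation=cv2.INTER_CUBIC)
b=cv2.resize(sc["image"][130:330,230:430],(400,400),interpolation=cv2.INTER_CUBIC)
cv2.imwrite("pics/g.png",np.hstack([a,b]))
E
```

```text
t: 11.65
position: [0.4789, -0.3841, 0.2497]
orientation: [-180.0, -0.0, -1.7]
contact_force: [0.1, 0.2, -1.5]
width: 0.0329
gripper_force: 59.6
[ -7.35725399  37.0538494   69.62409851  93.5871129  -35.81266551
  74.99210411 -23.38130592] 0.032917286733157344 59.591748118400574
[205 165  37  31 733] [219.46930423 177.53069577] [ 0.52327898 -0.03558666  0.098     ]
```

View pics/g.png

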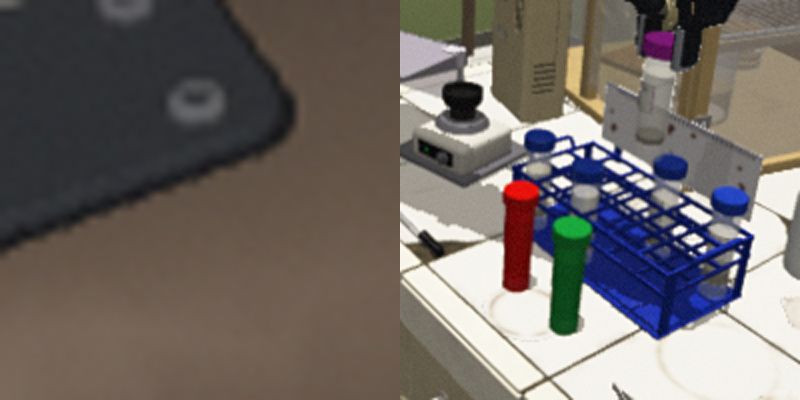

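```bash
python3 - <<'E'
from h import *
f=env.grab_frame("top");s=env.grab_frame("scene")
g=cv2.imread("pics/d.png").max(2); C=[]
for x0,y0,x1,y1,ox,oy,th in((190,100,275,190,140,130,70),(580,155,655,210,180-150,110,60)):
    m=(g[y0:y1,x0:x1]<th).astype(np.uint8);n,l,st,c=cv2.connectedComponentsWithStats(m)
    i=1+st[1:,4].argmax(); b=st[i]; p=lambda u,v:np.array([(u+x0+.5)/2.6667+ox-.5,(v+y0+.5)/2.6667+oy-.5])
    print(b, p(*c[i]), "bboxc",p(b[0]+b[2]/2,b[1]+b[3]/2)); C.append((p(*c[i]),p(b[0],b[1]),p(b[0]+b[2],b[1]+b[3])))
for z in(.098,.092):print(atz(f,C[0][0],z))
k=atz(f,C[0][0],.098)
# scene: project rim circle (27 mm) and compare with bbox
t=np.linspace(0,6.28,60); q=proj(s,np.c_[k[0]+.027*np.cos(t),k[1]+.027*np.sin(t),0*t+.098]); print("pred rim",q.min(0),q.max(0),"seen",C[1][1:])
q=proj(f,np.c_[k[0]+.027*np.cos(t),k[1]+.027*np.sin(t),0*t+.098]); print("pred rim top",q.min(0),q.max(0),"seen",C[0][1:])
E
```

```text
[   6   17   59   56 2599] [224.51334191 183.73212799] bboxc [224.24894064 184.06181798]
[  10    5   52   50 2023] [260.64994676 179.05569877] bboxc [260.68461019 179.06163048]
[ 0.50716406 -0.04818735  0.098     ]
[ 0.50821491 -0.04763228  0.092     ]
pred rim [249.5530759  170.32094294] [270.84415154 178.72432093] seen (array([250.93473207, 169.68674767]), array([270.43448832, 188.43651329]))
pred rim top [213.79188873 173.16419093] [235.26486673 194.3878292 ] seen (array([213.18657892, 173.56194923]), array([235.31130236, 194.56168673]))
```

```bash
python3 -m pendant '[[[0,0,0,0.15,-2.81,0,0],[0,0,0,0.15,-2.81,0,0],[0,0,0,0.15,-2.81,0,0],[0,0,0,0.15,-2.81,0,0],[0,0,0,0.15,-2.81,0,0],[0,0,0,0.15,-2.81,0,0],[0,0,0,0,0,0,0]]]'
python3 - <<'E'
from h import *
d,s=rel([.507,-.048,.25]);print(d,s["joint_pos"])
E
```

```text
t: 12.43
position: [0.4941, -0.2099, 0.2486]
orientation: [-179.8, 0.1, -1.3]
contact_force: [1.3, -0.5, -1.8]
width: 0.0326
gripper_force: 59.9
[  0.92351269 -16.21977671  -0.08216703] [-31.27666104  29.29907056  72.91449988 104.30085842 -30.08316801
  69.45003196 -40.36771768]
```

```bash
python3 -m pendant '[[[0,0,0,0.15,-2.7,0,0],[0,0,0,0.15,-2.7,0,0],[0,0,0,0.15,-2.7,0,0],[0,0,0,0.15,-2.7,0,0],[0,0,0,0.15,-2.7,0,0],[0,0,0,0.15,-2.7,0,0],[0,0,0,0,0,0,0],[0,0,0,0,0,0,0],[0,0,0,0,0,0,0]]]'
python3 - <<'E'
from h import *
d,s=rel([.507,-.048,.178]);print(d,s["joint_pos"])
f=env.grab_frame("top");sc=env.grab_frame("scene")
b=cv2.resize(sc["image"][90:220,190:340],(600,520),interpolation=cv2.INTER_CUBIC)
cv2.imwrite("pics/i.png",b)
E
```

```text
t: 13.18
position: [0.5064, -0.055, 0.2497]
orientation: [180.0, 0.0, -1.7]
contact_force: [-0.2, -0.3, -1.3]
width: 0.0329
gripper_force: 60.0
[ 0.04017679 -0.70281969  7.17245434] [-51.79012309  25.31046695  73.7728018  107.89615897 -26.45830499
  66.94762832 -60.27832613]
```

View pics/i.png

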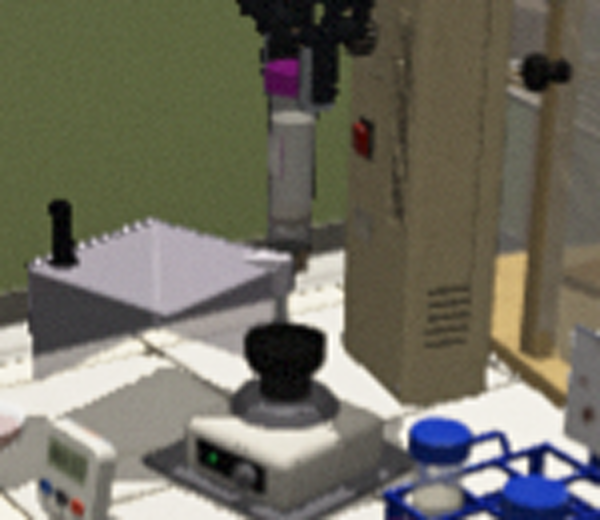

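```bash
python3 -m pendant '[[[0,0,0,0.05,-0.7,0,0],[0,0,0,0,0,1.1,0],[0,0,0,0,0,1.1,0],[0,0,0,0,0,1.1,0],[0,0,0,0,0,1.1,0],[0,0,0,0,0,1.1,0],[0,0,0,0,0,1,0],[0,0,0,0,0,0.5,0],[0,0,0,0,0,0,0],[0,0,0,0,0,0,0]]]'
python3 - <<'E'
from h import *
d,s=rel([.507,-.048,.168]);print(d,s["joint_pos"],s["contact_force"])
E
```

```text
t: 14.12
position: [0.5073, -0.0477, 0.1797]
orientation: [180.0, 0.0, -1.7]
contact_force: [-0.5, 0.1, -0.8]
width: 0.0325
gripper_force: 60.0
[-0.02506585  0.03101854  1.17130665] [-47.64778151  29.53316489  67.93260735 113.18253092 -32.12217268
  59.15870415 -56.47387677] [-0.5481651   0.08506542 -0.78273905]
```

Now step down gently, reading the force: 0.2 cm rows.

```bash
for i in 1; do python3 -m pendant '[[[0,0,0,0,0,0.2,0],[0,0,0,0,0,0.2,0],[0,0,0,0,0,0,0],[0,0,0,0,0,0,0],[0,0,0,0,0,0,0]]]'; done
python3 -m pendant '[[[0,0,0,0,0,0.2,0],[0,0,0,0,0,0.2,0],[0,0,0,0,0,0,0],[0,0,0,0,0,0,0],[0,0,0,0,0,0,0]]]'
python3 -m pendant '[[[0,0,0,0,0,0.2,0],[0,0,0,0,0,0,0],[0,0,0,0,0,0,0],[0,0,0,0,0,0,0]]]'
```

```text
t: 14.53
position: [0.5074, -0.0474, 0.176]
orientation: [-180.0, -0.0, -1.7]
contact_force: [-0.2, 0.1, -1.7]
width: 0.033
gripper_force: 60.2
t: 14.95
position: [0.5075, -0.0475, 0.172]
orientation: [-180.0, -0.0, -1.7]
contact_force: [0.1, 0.8, 3.8]
width: 0.0327
gripper_force: 60.3
t: 15.28
position: [0.5075, -0.0475, 0.1699]
orientation: [-180.0, -0.0, -1.7]
contact_force: [-0.8, 0.7, 5.6]
width: 0.033
gripper_force: 60.4
```

```bash
python3 -m pendant '[[[0,0,0,0,0,0.2,0],[0,0,0,0,0,0,0],[0,0,0,0,0,0,0],[0,0,0,0,0,0,0],[0,0,0,0,0,0,0],[0,0,0,0,0,0,0]]]'
python3 - <<'E'
from h import *
F=[]
for i in range(6):
    sc=env.grab_frame("scene"); s=env.get_state();F.append([s["position"][2]*1000,*s["contact_force"]])
print(np.round(F,2))
b=cv2.resize(sc["image"][90:220,190:340],(600,520),interpolation=cv2.INTER_CUBIC)
cv2.imwrite("pics/j.png",b)
E
```

```text
t: 15.78
position: [0.5076, -0.0475, 0.168]
orientation: [-180.0, -0.0, -1.7]
contact_force: [0.2, 1.7, 5.9]
width: 0.0328
gripper_force: 60.5
[[168.04  -0.55   0.75   5.83]
 [168.06  -0.35   0.19   6.76]
 [168.05   0.44   1.72   5.92]
 [168.04  -0.22   1.16   6.85]
 [168.05   0.47   1.15   6.33]
 [168.05   0.17   0.62   6.63]]
```

View pics/j.png

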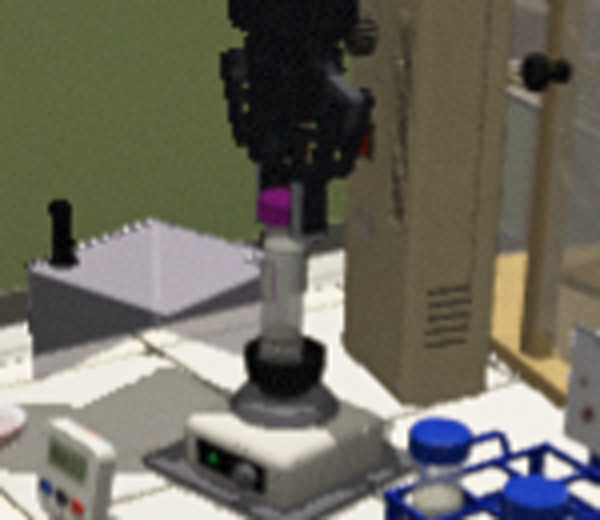

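```bash
python3 -c "
from rig import env
print(env.job_done())"
```

```text
the job is handed in; nothing more can be done
None
```

I handed the job in with the guard open about 1.5 rad and the purple-capped tube still gripped and standing upright in the cup, which it holds about 8 mm down (roughly 7.5 N); these are my own estimates from the arm readings and camera pictures, and no verdict came back.

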